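# Switch on the laundry top-up reader and hold the tag over it

## Task

In the shared laundry, take the red-handled service key out of its wooden block, push it fully home in the key cylinder of the white top-up terminal, turn it clockwise to its stop and leave it there. Then pick up the blue tag by its yellow rib, carry it over the splash guard and finish still holding it level about 2 cm above the black reader pad, centred on the pad and lengthwise with it; the tag must never touch the terminal. Do not bump the splash guard, and leave the detergent bottle, the green cup and the brush where they are.

Things in the scene. Friction and masses are not known exactly. Their poses are not given: they have to be found in the camera images.
- key: Loose key, 62 mm tall, upright in the wooden block. Origin: blade tip (lowest point); z up; x along the wide side of blade and handle. Steel blade 14 (x) by 7 mm (y), 28 mm long, its last 4 mm only 10 x 4; collar 26 mm across at 28 to 32 mm; red handle 36 (x) by 10 mm (y) at 32 to 62 mm: grip it across y. A half turn about z is the same. 40 to 85 g.
- key_rest: Fixed wooden block 60 x 60 x 40 mm, origin at the centre of its underside, with a slot in its top that holds the key loosely (32 mm deep; the key's collar rests on the top, tip 12 mm above the bench). The slot's long side lies along the block's x. Lift the key 35 mm or more to clear it.
- terminal: Fixed white top-up terminal, 150 (x) by 260 (y) by 36 mm high, origin at the centre of its underside. Reader pad at its +y end, key cylinder at its -y end. A grey display bar on the +x edge beside the pad (16 by 100 mm, 54 to 70 mm in x from the centre) rises to 52 mm above the bench.
- reader (a point): Centre of the top face of the black reader pad on the terminal, 40 mm above the bench. The pad is 64 mm (terminal x) by 94 mm (terminal y), level, framed in blue; axes as the terminal's.
- keyswitch (a joint): Turn of the key cylinder, rad: grows clockwise seen from above, from 0 to its stop at 1.2. Starts at 0 to 0.2, turns with light friction (0.06 N m), stays where it is left. About 0.2 rad of play between key and slot: turn the key about 0.2 rad more than the cylinder has to turn; the stop halts it.
- keyway (a point): Centre of the slot's mouth in the round key cylinder (52 mm across, 34 mm above the case), 70 mm above the bench; turns with it. x along the slot's long side, z up (at joint 0, x is the terminal's x). Slot 16.5 by 9.5 mm, chamfered, 34 mm deep, in a brass square set parallel to it. The key is home when its collar rests on the cylinder, tip 28 mm below this point.
- tag: Loose blue tag lying flat on the bench: plate 54 (x) by 86 (y) by 6 mm with an upright yellow grip rib on top, 14 mm (x) by 60 mm (y), from 6 to 32 mm above the underside. Origin: centre of the underside; z up. Grip the rib across x. 40 to 85 g; a half turn about z is the same.
- guard: Fixed upright metal splash guard between the tag's and key block's side of the bench and the terminal: 340 mm (x) by 14 mm (y), 72 mm high, with a foot 36 mm wide; origin at the centre of its underside.
- detergent: Bystander: orange detergent bottle, 68 mm across, 190 mm tall, origin at the centre of its underside.
- scoop_cup: Bystander: green open cup, 68 mm across the rim, 60 mm tall, origin at the centre of its underside.
- brush: Bystander: flat cleaning brush with a pale wooden handle lying on the bench, 200 mm long along its x, 42 mm wide, 20 mm thick, origin under its middle.
There are look-alikes about, which are no part of the job. Of the things that look like the tag, take the one that is nearest to the robot's base at the start.

How it is judged:
On the way, in this order (a step that is already met when the one before it is completed fails the run):
1. the key is fully home in the key cylinder, not yet turned (horizontal distance between key and keyway below 0.005 m and z of key in the frame of keyway below -0.024 m and angle between the x axis of key and the x axis of keyway, either way round below 0.3 rad and value of joint keyswitch below 0.6 rad), for 0.1 s.
2. the cylinder is turned clockwise to its stop with the key in it (horizontal distance between key and keyway below 0.005 m and z of key in the frame of keyway below -0.024 m and angle between the x axis of key and the x axis of keyway, either way round below 0.3 rad and value of joint keyswitch above 1.08 rad), for 0.2 s.
3. the tag is held clear of the bench, higher than the guard (height (world z) of tag above 0.075 m and contact force between tag and the fingers above 0.5 N), for 0.1 s.
At the end, for the whole second after the job is handed in: Key home in the cylinder (tip 24 mm deep, 5 mm of its axis), cylinder at 1.08 rad or more, robot off key and terminal. Gripper holds the tag still, underside 6 to 35 mm above the pad, centred within 12 mm, lengthwise within 0.16 rad, level within 0.14 rad, touching only the fingers (all of step 2 and horizontal distance between tag and reader below 0.012 m and z of tag in the frame of reader between 0.006 and 0.035 m and angle between the y axis of tag and the y axis of terminal, either way round below 0.16 rad and angle between tag's own z axis and vertical below 0.14 rad and contact force between tag and the fingers above 1 N and contact force between tag and terminal below 0.1 N and contact force between tag and key below 0.1 N and contact force between tag and guard below 0.1 N and linear speed of tag below 0.02 m/s and contact force between each of key, terminal and the arm below 0.1 N); the arm keeps its last pose, push and grip.
It fails at once if the tag touches the terminal (contact force between tag and terminal above 0.3 N).
It fails at once if the splash guard is bumped (contact force between guard and anything else above 2 N).
It fails at once if the detergent bottle is shifted or tipped (distance of detergent from where it was at the start of the episode above 0.02 m or angle between detergent's own z axis and vertical above 0.3 rad).
It fails at once if the cup is shifted or tipped (distance of scoop_cup from where it was at the start of the episode above 0.02 m or angle between scoop_cup's own z axis and vertical above 0.3 rad).
It fails at once if the brush is shifted or tipped (distance of brush from where it was at the start of the episode above 0.02 m or angle between brush's own z axis and vertical above 0.3 rad).
It also fails if it takes over 67 s, if anything falls off the work surface, if the arm or the gripper's body presses on something with over 40 N, if the wrist force passes 120 N, or if a joint passes its speed limit or range.

## Robot

A 6-joint arm with a two-finger parallel gripper is mounted at the origin on the work surface. World frame = base frame: x ahead of the robot, y to its left, z up, the work surface at z = 0. Lengths are in m, angles in rad, forces in N, time in s.
With the tool pointing down it reaches from about 0.35 to 0.85 m from the base axis. Payload 8.1 kg.
Tool frame: the origin (TCP) lies midway between the tips of the shut fingers; the grasp point (between the pads) lies 19 mm behind it; z points along the fingers, y is the line along which they close (so a half turn about z gives the same grasp; the last joint's range is limited). The gripper opens to 93 mm and grips with 3 to 60 N. Pads are 15 mm wide; open, the fingers measure 128 mm over their backs; the gripper's body (75 mm by 188 mm) begins 65 mm behind the grasp point.
Start: joints at [1.23, 0.13, 1.488, -0, 1.523, -0.085], TCP at [0.152, 0.58, 0.183] pointing down, gripper open.
Joint ranges: [-2.96, 2.96], [-0.89, 2.26], [0.02, 2.5], [-1.34, 4.48], [0, 2.73], [-2.66, 2.66]. Speed limits (rad/s): [2.39, 2.39, 2.79, 3.14, 3.14, 3.14].

## Interface

Orientations are given as a rotation vector (axis times angle).
In Python, from plant import read_state, read_camera, camera_model, close_job gives the robot as it stands. The module is installed in compiled form; this text tells all that it offers.
- The arm moves only by the tool carry_out, never from a script. Its argument "moves" is a list of rows, each an object of numbers: "jaw": the finger opening in m, from 0 to 0.093; "dx", "dy", "dz": the shift along the tool's x, y, z in m; "yaw": the turn about the tool's z in rad. In form: [{"jaw": .., "dx": .., "dy": .., "dz": .., "yaw": ..}, ...]. A call has 1 to 8 rows; each row shifts and turns the commanded pose from where the row before left it, along the tool's axes as they then stand; what a row does not reach is not made up. A row lasts 1/8 s, in which the tool goes at most 62.5 mm and 10.7 degrees, less where a joint would pass 70% of its speed; a pose out of reach is approached as far as the arm can. A call is refused whole if a number of a shift passes 0.0625 or a number of a turn 0.188, either way. A call with a gripper value outside its range is refused whole. The fingers move at their own pace and stop on an object; "grip_force" is the grip in N (left out, the last holds). Time passes only in rows, so rows that do not move let the fingers close. It gives the time, the measured TCP pose, the force, the opening and the grip force at its end, in the units of the state.
- read_state(): the state, without advancing time (a new reading comes with each control period).
- read_camera(name): name is "side" or "top" or "wrist"; returns the picture (420x560x3 uint8, red, green, blue); there is no depth.
- camera_model(name): a dict with "camera_matrix" (3x3 intrinsics, pixels), "k1" (the pictures are not rectified: a ray, as slopes to the right and down, at radius r is drawn at 1 + k1 r^2 times it, then the intrinsics apply), "view" (4x4, takes a point from world to camera coordinates). Camera axes: x right, y up, looking along -z (the intrinsics and any distortion apply to the point x, -y, -z); pixel columns grow to the right and rows downward; lengths in m; the calibration is good to about 2 mm. A picture is of the moment at which its call begins: read the wrist's pose just before it. camera_model takes no time and is no camera call; for the wrist camera it gives the pose at the moment of the call.
- close_job(): hands the job in; it is judged then, once.
The state is a dict: "t": time; "q": joint angles; "dq": joint speeds; "joint_torque": joint torques, N m; "tool_pos": TCP position; "orientation": TCP orientation; "force": force on the tool from outside, world axes, zero at the start; "wrist_torque": the same for the moment, N m; "opening": finger opening in m; "gripper_force": force on a finger pad.
Only numpy, scipy, OpenCV 4.12 (cv2) and the standard library are available. Lean on these libraries where they do the work, as an engineer would, in place of code of your own. Each camera call takes 0.05 s, during which the arm holds its last target. There are 200 camera calls.

## Working session

There is one attempt and no reset: what is moved stays moved. The work goes in short steps, Python scripts to look and compute and a tool call to move; the robot and the scene stay as the last step left them, time stands still between calls to the robot, and variables do not carry over. Pictures are saved under pics/ and viewed, at most 10 in all, crops included, and the job is handed in when it is done.

Besides the shell and the picture viewer there is one more tool, called after ">>>" by a JSON object that holds its "name" and its "arguments", one argument or row to a line. carry_out: Moves the arm, as the interface text tells. Its arguments: {"type":"object","properties":{"moves":{"type":"array","items":{"type":"object","properties":{"jaw":{"type":"number"},"dx":{"type":"number"},"dy":{"type":"number"},"dz":{"type":"number"},"yaw":{"type":"number"}}}},"grip_force":{"type":"number"}},"required":["moves"]}

```bash
mkdir -p pics; cat > h.py <<'E'
import numpy as np, cv2
from plant import *
from scipy.spatial.transform import Rotation as R
def save(name,fn,crop=None,s=1):
    im=read_camera(name)
    np.save('pics/'+fn+'.npy',im)
    if crop: im=im[crop[1]:crop[3],crop[0]:crop[2]]
    im=cv2.resize(im,None,fx=s,fy=s,interpolation=cv2.INTER_CUBIC)
    cv2.imwrite('pics/'+fn+'.png',im[:,:,::-1])
def ray(m,u,v):
    K=np.array(m['camera_matrix']);k=m['k1']
    d=np.array([(u-K[0,2])/K[0,0],(v-K[1,2])/K[1,1]]);x=d.copy()
    for _ in range(20): x=d/(1+k*(x@x))
    V=np.array(m['view']);o=-V[:3,:3].T@V[:3,3]
    return o,V[:3,:3].T@np.array([x[0],-x[1],-1])
def at(m,u,v,z):
    o,d=ray(m,u,v);return o+d*(z-o[2])/d[2]
def proj(m,p):
    V=np.array(m['view']);c=V[:3,:3]@np.array(p)+V[:3,3];x=np.array([c[0],-c[1]])/-c[2]
    x=x*(1+m['k1']*(x@x));K=np.array(m['camera_matrix']);return K[0,0]*x[0]+K[0,2],K[1,1]*x[1]+K[1,2]
E
python3 - <<'E'
from h import *
s=read_state();print(s['t'],s['tool_pos'],R.from_rotvec(s['orientation']).as_matrix().round(3),s['opening'])
for n in('top','side','wrist'):
    m=camera_model(n);print(n,np.round(m['camera_matrix'],1).tolist(),m['k1'],np.round(m['view'],3).tolist())
save('top','top0',s=1.42);save('side','side0',s=1.42)
E
```

```text
0.0 [0.15159475 0.57986493 0.1819094 ] [[-0.967  0.253 -0.001]
 [ 0.253  0.967 -0.002]
 [ 0.    -0.002 -1.   ]] 0.09283998372731829
top [[398.8, 0.0, 280.4], [0.0, 398.8, 208.7], [0.0, 0.0, 1.0]] -0.08979634192234097 [[0.003, -1.0, -0.024, -0.008], [0.981, -0.002, 0.193, -0.636], [-0.193, -0.024, 0.981, -1.009], [0.0, 0.0, 0.0, 1.0]]
side [[394.4, 0.0, 281.0], [0.0, 394.4, 212.5], [0.0, 0.0, 1.0]] -0.11635440379334465 [[0.994, -0.105, -0.007, -0.644], [0.074, 0.652, 0.755, -0.091], [-0.074, -0.751, 0.656, -0.849], [0.0, 0.0, 0.0, 1.0]]
wrist [[311.4, 0.0, 280.5], [0.0, 311.4, 209.2], [0.0, 0.0, 1.0]] 0.010721730116887502 [[0.254, 0.967, -0.002, -0.599], [-0.922, 0.241, -0.302, 0.034], [-0.292, 0.078, 0.953, -0.394], [0.0, 0.0, 0.0, 1.0]]
```

View pics/top0.png

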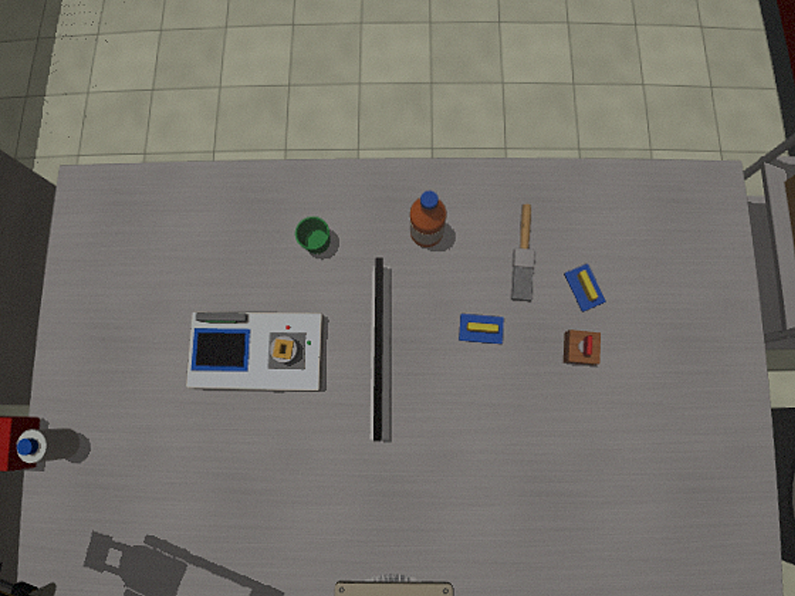

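View pics/side0.png

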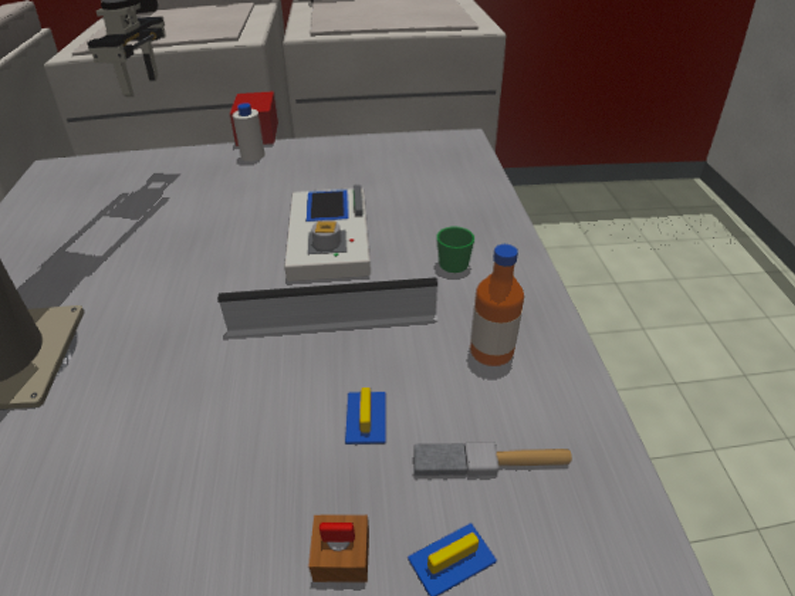

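```bash
python3 - <<'E'
from h import *
m=camera_model('top');c=1.42
for n,u,v,z in [('tag c top',482,327.5,.032),('plate',482,329,.006),('key',587.5,346,.074),('block',582,347,.04),('pad',220,350,.04),('cyl',285,348,.07),('guardA',379,258,.072),('guardB',377,440,.072),('t1',191,313,.036),('t2',322,313,.036),('t3',321,390,.036),('t4',187,387,.036),('bottle',428,240,0),('cup',313,250,0),('brushA',526,205,.02),('brushB',522,299,.02)]:
    print(n,at(m,u/c,v/c,z).round(3))
a=cv2.cvtColor(np.load('pics/top0.npy'),cv2.COLOR_RGB2HSV)
E
```

```text
tag c top [ 0.581 -0.169  0.032]
plate [ 0.582 -0.172  0.006]
key [ 0.54  -0.358  0.074]
block [ 0.542 -0.358  0.04 ]
pad [0.536 0.336 0.04 ]
cyl [0.537 0.202 0.07 ]
guardA [0.709 0.028 0.072]
guardB [0.372 0.029 0.072]
t1 [0.609 0.4   0.036]
t2 [0.609 0.14  0.036]
t3 [0.461 0.138 0.036]
t4 [0.465 0.398 0.036]
bottle [ 0.766 -0.067  0.   ]
cup [0.746 0.168 0.   ]
brushA [ 0.833 -0.267  0.02 ]
brushB [ 0.639 -0.25   0.02 ]
```

>>> {"name": "carry_out", "arguments": {
  "moves": [
    {"dz": -0.035,"yaw": -0.128},
    {"dz": -0.035,"yaw": -0.128},
    {"dx": -0.042,"dy": -0.04},
    {"dx": -0.042,"dy": -0.04},
    {"dx": -0.042,"dy": -0.04},
    {"dx": -0.042,"dy": -0.04},
    {"dx": -0.042,"dy": -0.04},
    {"dx": -0.042,"dy": -0.04}
  ],
  "grip_force": 30
}}

```text
invalid input at $.moves[0]: expected keys jaw, dx, dy, dz, yaw
```

>>> {"name": "carry_out", "arguments": {
  "moves": [
    {"dx": -0.042,"dy": -0.04},
    {"dx": -0.042,"dy": -0.04},
    {"dx": -0.042,"dy": -0.04},
    {"dy": -0.055},
    {"dy": -0.055},
    {"dy": -0.0},
    {"dy": 0.0}
  ]
}}

```text
invalid input at $.moves[0]: expected keys jaw, dx, dy, dz, yaw
```

>>> {"name": "carry_out", "arguments": {
  "moves": [
    {"jaw": 0.093,"dx": 0,"dy": 0,"dz": -0.035,"yaw": -0.128},
    {"jaw": 0.093,"dx": 0,"dy": 0,"dz": -0.035,"yaw": -0.128},
    {"jaw": 0.093,"dx": -0.042,"dy": -0.04,"dz": 0,"yaw": 0},
    {"jaw": 0.093,"dx": -0.042,"dy": -0.04,"dz": 0,"yaw": 0},
    {"jaw": 0.093,"dx": -0.042,"dy": -0.04,"dz": 0,"yaw": 0},
    {"jaw": 0.093,"dx": -0.042,"dy": -0.04,"dz": 0,"yaw": 0},
    {"jaw": 0.093,"dx": -0.042,"dy": -0.04,"dz": 0,"yaw": 0},
    {"jaw": 0.093,"dx": -0.042,"dy": -0.04,"dz": 0,"yaw": 0}
  ],
  "grip_force": 30
}}

```text
t: 1.1
tool_pos: [0.4048, 0.3389, 0.2526]
orientation: [0.0, -3.141, 0.0]
force: [0.8, 0.5, 1.2]
opening: 0.0931
gripper_force: 0.0
```

>>> {"name": "carry_out", "arguments": {
  "moves": [
    {"jaw": 0.093,"dx": -0.042,"dy": -0.04,"dz": 0,"yaw": 0},
    {"jaw": 0.093,"dx": -0.042,"dy": -0.04,"dz": 0,"yaw": 0},
    {"jaw": 0.093,"dx": -0.042,"dy": -0.04,"dz": 0,"yaw": 0},
    {"jaw": 0.093,"dx": 0,"dy": 0,"dz": 0,"yaw": 0},
    {"jaw": 0.093,"dx": 0,"dy": 0,"dz": 0,"yaw": 0}
  ]
}}

```text
t: 1.72
tool_pos: [0.5295, 0.2206, 0.2524]
orientation: [-0.001, -3.14, -0.0]
force: [0.7, 0.3, -0.6]
opening: 0.093
gripper_force: 0.0
```

```bash
python3 - <<'E'
from h import *
s=read_state();print(s['t'],s['tool_pos'],R.from_rotvec(s['orientation']).as_matrix().round(3).tolist(),s['q'])
m=camera_model('wrist');V=np.array(m['view']);print(V.tolist(),-V[:3,:3].T@V[:3,3])
print(proj(m,[.537,.202,.07]),proj(m,[.536,.336,.04]))
save('wrist','w1',s=1.42)
E
```

```text
1.725 [0.52946872 0.22056801 0.25239236] [[-1.0, 0.001, -0.001], [0.001, 1.0, 0.0], [0.001, 0.0, -1.0]] [ 3.04978246e-01  4.16232703e-02  1.45663619e+00  4.96820033e-04
  1.64454761e+00 -1.26521343e+00]
[[0.0012205558680326864, 0.9999992465690806, -0.00013078473093439092, -0.2220057105613352], [-0.9536516806736913, 0.0011246314864784223, -0.30091062984259237, 0.5594977420729155], [-0.3009102560425932, 0.0004920013134698364, 0.9536523348385879, -0.3003358643424596], [0.0, 0.0, 0.0, 1.0]] [0.44346279 0.22152408 0.45474578]
(np.float64(265.2828207054349), np.float64(188.31246679213598)) (np.float64(364.9450808309477), np.float64(182.23409778187266))
```

View pics/w1.png

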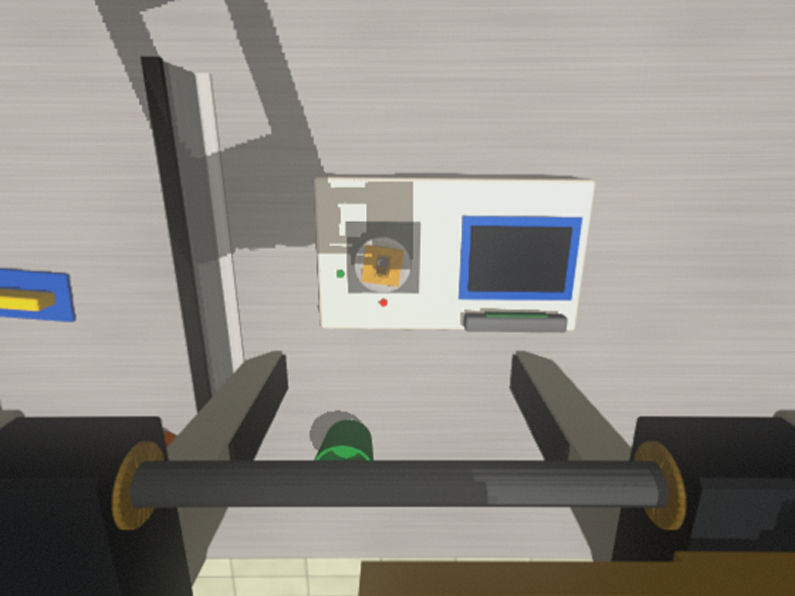

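```bash
python3 - <<'E'
from h import *
im=np.load('pics/w1.npy')[150:215,235:305]
cv2.imwrite('pics/c1.png',cv2.resize(im,None,fx=9,fy=9,interpolation=cv2.INTER_CUBIC)[:,:,::-1])
E
```

```text
(no output)
```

View pics/c1.png

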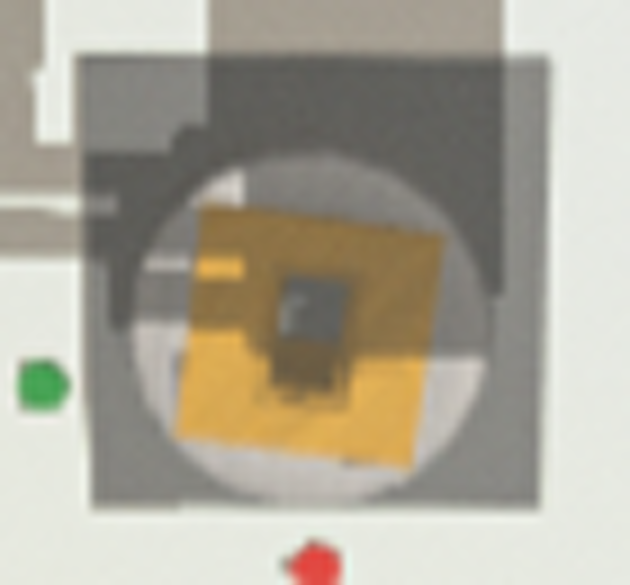

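```bash
python3 - <<'E'
from h import *
m=camera_model('wrist')
P=[at(m,235+(a+.5)/9-.5,150+(b+.5)/9-.5,.07)[:2] for a,b in [(202,207),(444,237),(412,466),(175,436)]]
print(np.round(P,4),np.mean(P,0))
for i in range(4):
    d=P[(i+1)%4]-P[i];print(np.hypot(*d),np.degrees(np.arctan2(d[1],d[0])))
for n,z,Q in [('term',.036,[(316,179),(594,181),(575,328),(321,328)]),('pad',.04,[(470,226),(573,227),(564,292),(468,291)]),('blue',.038,[(463,216),(582,217),(573,300),(459,298)])]:
    P=[at(m,a/1.42,b/1.42,z)[:2] for a,b in Q];print(n,np.round(P,4).tolist(),np.mean(P,0))
E
```

```text
[[0.5167 0.1926]
 [0.5209 0.2262]
 [0.5541 0.2217]
 [0.5496 0.188 ]] [0.53530927 0.20712495]
0.033883304358437394 82.84398987874262
0.03349336096565577 -7.6592331678332215
0.034045343365704896 -97.49854939323548
0.033291649935358325 172.05987371711248
term [[0.4621, 0.1466], [0.464, 0.401], [0.6083, 0.4012], [0.6084, 0.1434]] [0.53570363 0.27305418]
pad [[0.5044, 0.2891], [0.5054, 0.3854], [0.569, 0.3842], [0.5679, 0.2902]] [0.53667137 0.33720891]
blue [[0.4954, 0.2824], [0.4964, 0.3934], [0.5778, 0.3948], [0.5758, 0.282]] [0.53634089 0.33814147]
```

>>> {"name": "carry_out", "arguments": {
  "moves": [
    {"jaw": 0.093,"dx": -0.001,"dy": -0.0575,"dz": 0,"yaw": 0},
    {"jaw": 0.093,"dx": -0.001,"dy": -0.0575,"dz": 0,"yaw": 0},
    {"jaw": 0.093,"dx": -0.001,"dy": -0.0575,"dz": 0,"yaw": 0},
    {"jaw": 0.093,"dx": -0.001,"dy": -0.0575,"dz": 0,"yaw": 0},
    {"jaw": 0.093,"dx": -0.001,"dy": -0.0575,"dz": 0,"yaw": 0},
    {"jaw": 0.093,"dx": -0.001,"dy": -0.0575,"dz": 0,"yaw": 0},
    {"jaw": 0.093,"dx": -0.001,"dy": -0.0575,"dz": 0,"yaw": 0},
    {"jaw": 0.093,"dx": -0.001,"dy": -0.0575,"dz": 0,"yaw": 0}
  ]
}}

```text
t: 2.78
tool_pos: [0.5382, -0.2394, 0.2533]
orientation: [-0.004, 3.141, 0.0]
force: [0.6, -0.1, 0.2]
opening: 0.0926
gripper_force: 0.0
```

>>> {"name": "carry_out", "arguments": {
  "moves": [
    {"jaw": 0.093,"dx": -0.001,"dy": -0.0575,"dz": 0.02,"yaw": 0},
    {"jaw": 0.093,"dx": -0.001,"dy": -0.0575,"dz": 0.02,"yaw": 0},
    {"jaw": 0.093,"dx": 0,"dy": 0,"dz": 0.05,"yaw": 0},
    {"jaw": 0.093,"dx": 0,"dy": 0,"dz": 0,"yaw": 0},
    {"jaw": 0.093,"dx": 0,"dy": 0,"dz": 0,"yaw": 0}
  ]
}}

```text
t: 3.4
tool_pos: [0.541, -0.3532, 0.1648]
orientation: [-0.004, 3.14, -0.001]
force: [0.1, 0.7, -0.1]
opening: 0.093
gripper_force: 0.0
```

```bash
python3 - <<'E'
from h import *
s=read_state();print(s['t'],s['tool_pos'],R.from_rotvec(s['orientation']).as_matrix().round(3).tolist(),s['q'])
m=camera_model('wrist');u,v=proj(m,[.54,-.358,.074]);u=int(u);v=int(v);print(u,v)
save('wrist','w2',(u-65,v-50,u+65,v+50),6)
E
```

```text
3.4 [ 0.54101595 -0.35316709  0.16483222] [[-1.0, -0.002, 0.001], [-0.002, 1.0, -0.001], [-0.001, -0.001, -1.0]] [-6.57796712e-01  2.60819155e-01  1.37372274e+00  2.13071409e-04
  1.50580879e+00 -2.23088093e+00]
274 201
```

View pics/w2.png

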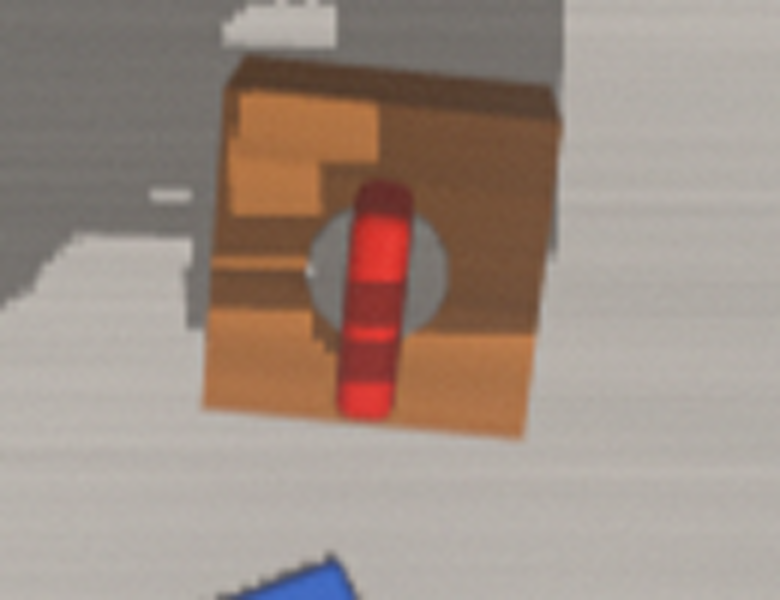

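```bash
python3 - <<'E'
from h import *
m=camera_model('wrist')
f=lambda a,b,z:at(m,209+(a+.5)/6-.5,151+(b+.5)/6-.5,z)[:2]
A=f(383,214,.074);B=f(364,418,.074);d=B-A;print((A+B)/2,np.hypot(*d),np.degrees(np.arctan2(d[1],d[0])))
P=[f(a,b,.04) for a,b in [(240,90),(560,120),(523,437),(204,408)]];print(np.round(P,4).tolist(),np.mean(P,0))
for i in range(4):
    d=P[(i+1)%4]-P[i];print(np.hypot(*d),np.degrees(np.arctan2(d[1],d[0])))
E
```

```text
[ 0.54303523 -0.36274178] 0.03514696938713073 -5.548144664533612
[[0.5113, -0.3871], [0.5166, -0.3305], [0.5765, -0.3361], [0.5708, -0.3956]] [ 0.5438079  -0.36232883]
0.05680844505713664 84.723190496534
0.060141431444077055 -5.310450684897934
0.05973960823790513 -95.38641796115891
0.06010038745274877 171.89410179324176
```

>>> {"name": "carry_out", "arguments": {
  "moves": [
    {"jaw": 0.06,"dx": -0.0025,"dy": -0.0093,"dz": 0,"yaw": 0},
    {"jaw": 0.06,"dx": 0,"dy": 0,"dz": 0.02,"yaw": 0.095},
    {"jaw": 0.06,"dx": 0,"dy": 0,"dz": 0.05,"yaw": 0},
    {"jaw": 0.06,"dx": 0,"dy": 0,"dz": 0.03,"yaw": 0},
    {"jaw": 0.06,"dx": 0,"dy": 0,"dz": 0.0165,"yaw": 0},
    {"jaw": 0.06,"dx": 0,"dy": 0,"dz": 0,"yaw": 0},
    {"jaw": 0.06,"dx": 0,"dy": 0,"dz": 0,"yaw": 0}
  ]
}}

```text
t: 4.32
tool_pos: [0.5438, -0.3647, 0.0487]
orientation: [0.149, 3.135, -0.003]
force: [0.1, -0.7, 0.3]
opening: 0.0598
gripper_force: 0.0
```

>>> {"name": "carry_out", "arguments": {
  "moves": [
    {"jaw": 0.0,"dx": 0,"dy": 0,"dz": 0,"yaw": 0},
    {"jaw": 0.0,"dx": 0,"dy": 0,"dz": 0,"yaw": 0},
    {"jaw": 0.0,"dx": 0,"dy": 0,"dz": 0,"yaw": 0},
    {"jaw": 0.0,"dx": 0,"dy": 0,"dz": 0,"yaw": 0},
    {"jaw": 0.0,"dx": 0,"dy": 0,"dz": 0,"yaw": 0},
    {"jaw": 0.0,"dx": 0,"dy": 0,"dz": 0,"yaw": 0}
  ]
}}

```text
t: 5.08
tool_pos: [0.5425, -0.3637, 0.0464]
orientation: [-0.149, -3.138, -0.0]
force: [-0.8, 0.0, -0.4]
opening: 0.0043
gripper_force: 0.0
```

```bash
python3 - <<'E'
from h import *
s=read_state();print(s['t'],s['tool_pos'],s['opening'],s['gripper_force'],s['force'])
save('wrist','w3',(130,100,430,325),2.6)
m=camera_model('side');print(proj(m,[.543,-.362,.06]))
E
```

```text
5.075 [ 0.54245286 -0.36367371  0.04638041] 0.0042857172722983545 0.0 [-0.77998867  0.0469811  -0.35921794]
(np.float64(236.51372293616592), np.float64(373.4527196800278))
```

View pics/w3.png

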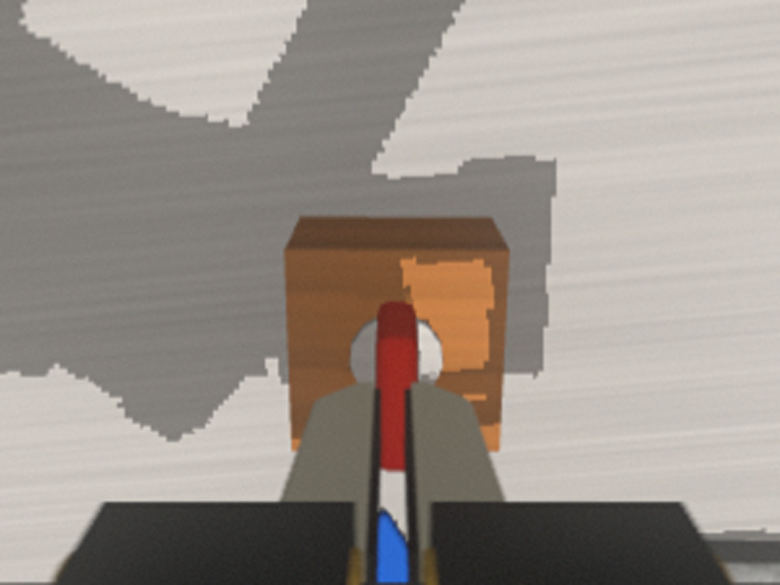

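>>> {"name": "carry_out", "arguments": {
  "moves": [
    {"jaw": 0.0,"dx": 0,"dy": 0,"dz": 0,"yaw": 0},
    {"jaw": 0.0,"dx": 0,"dy": 0,"dz": 0,"yaw": 0},
    {"jaw": 0.0,"dx": 0,"dy": 0,"dz": 0,"yaw": 0}
  ],
  "grip_force": 30
}}

```text
t: 5.5
tool_pos: [0.5425, -0.3637, 0.0464]
orientation: [-0.149, -3.138, -0.0]
force: [0.3, 1.0, 0.5]
opening: 0.0003
gripper_force: 0.0
```

```bash
python3 - <<'E'
from h import *
save('wrist','w4',(220,180,350,280),4)
s=read_state();print(s['opening'])
m=camera_model('side')
im=read_camera('side')[290:420,150:320]
np.save('pics/s4.npy',im)
a=cv2.resize(im,None,fx=3,fy=3)
b=cv2.imread('pics/w4.png')[:,:,::-1]
h=np.zeros((400+a.shape[0],520,3),np.uint8);h[:400,:520]=b;h[400:,:510]=a
h=cv2.resize(h,None,fx=.75,fy=.75);cv2.imwrite('pics/m4.png',h[:,:,::-1]);print(h.shape)
E
```

```text
0.0004495189989702395
(592, 390, 3)
```

View pics/m4.png

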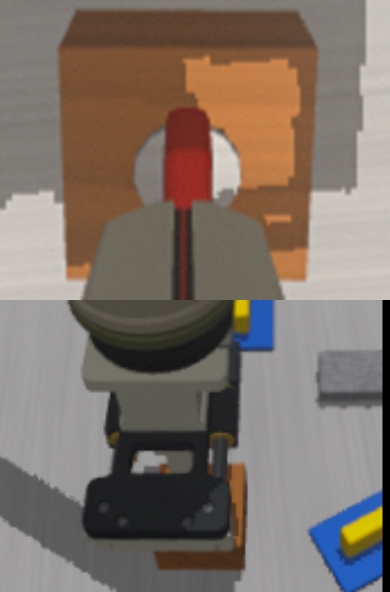

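```bash
python3 - <<'E'
from h import *
m=camera_model('wrist');s=read_state()
f=lambda p:tuple(((np.array(proj(m,p))-[220,180])*3).round(0))
T=s['tool_pos'];print(T,'tcp',f(T),'tcp -7.5',f(T-[.0075,0,0]),'grasp',f(T+[0,0,.019]),f(T+[-.0075,0,.019]))
c=np.array([.5437,-.3624])
r=lambda a,b,z:np.r_[c+R.from_euler('z',-5.4,degrees=True).as_matrix()[:2,:2]@[a,b],z]
for a,b,z in [(-.03,-.03,.04),(-.03,.03,.04),(.03,.03,.04),(.03,-.03,.04),(-.018,0,.044),(-.018,0,.074),(.018,0,.074)]: print(a,b,z,f(r(a,b,z)))
E
```

```text
[ 0.54250063 -0.36372556  0.04643791] tcp (np.float64(179.0), np.float64(178.0)) tcp -7.5 (np.float64(176.0), np.float64(148.0)) grasp (np.float64(179.0), np.float64(213.0)) (np.float64(175.0), np.float64(181.0))
-0.03 -0.03 0.04 (np.float64(55.0), np.float64(52.0))
-0.03 0.03 0.04 (np.float64(314.0), np.float64(52.0))
0.03 0.03 0.04 (np.float64(305.0), np.float64(282.0))
0.03 -0.03 0.04 (np.float64(65.0), np.float64(283.0))
-0.018 0 0.044 (np.float64(185.0), np.float64(106.0))
-0.018 0 0.074 (np.float64(185.0), np.float64(154.0))
0.018 0 0.074 (np.float64(185.0), np.float64(312.0))
```

>>> {"name": "carry_out", "arguments": {
  "moves": [
    {"jaw": 0.035,"dx": 0,"dy": 0,"dz": 0,"yaw": 0},
    {"jaw": 0.035,"dx": 0,"dy": 0,"dz": 0,"yaw": 0},
    {"jaw": 0.035,"dx": 0,"dy": 0,"dz": 0,"yaw": 0},
    {"jaw": 0.035,"dx": 0,"dy": 0,"dz": 0,"yaw": 0},
    {"jaw": 0.035,"dx": 0,"dy": 0,"dz": 0.008,"yaw": 0},
    {"jaw": 0.035,"dx": 0,"dy": 0,"dz": 0.008,"yaw": 0},
    {"jaw": 0.035,"dx": 0,"dy": 0,"dz": 0,"yaw": 0}
  ]
}}

```text
t: 6.48
tool_pos: [0.5415, -0.363, 0.0288]
orientation: [-0.149, -3.136, -0.002]
force: [-0.4, 0.8, -0.2]
opening: 0.0348
gripper_force: 0.0
```

```bash
python3 - <<'E'
from h import *
s=read_state();print(s['tool_pos'],s['opening'],s['force'])
save('wrist','w5',(200,150,360,280),4.5)
E
```

```text
[ 0.54152537 -0.36297651  0.02875486] 0.034762623138017645 [-0.42975628  0.76100785 -0.15070753]
```

View pics/w5.png

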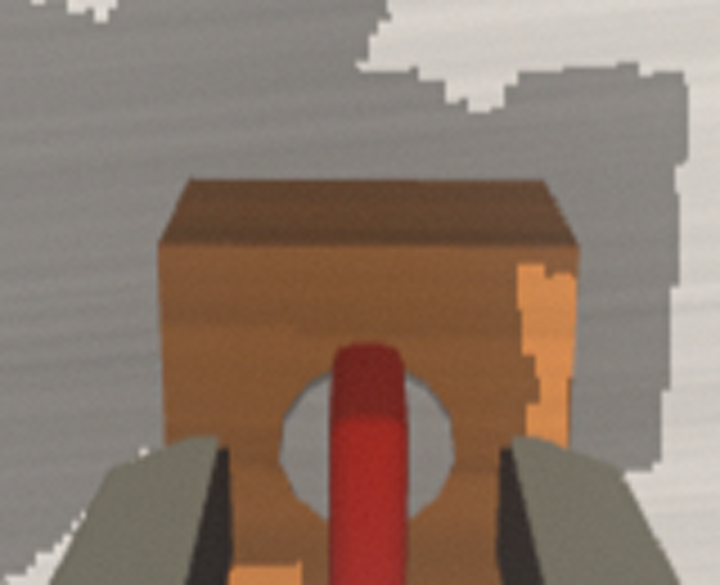

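>>> {"name": "carry_out", "arguments": {
  "moves": [
    {"jaw": 0.035,"dx": -0.001,"dy": 0,"dz": 0.007,"yaw": 0},
    {"jaw": 0.035,"dx": 0,"dy": 0,"dz": 0.006,"yaw": 0},
    {"jaw": 0.0,"dx": 0,"dy": 0,"dz": 0,"yaw": 0},
    {"jaw": 0.0,"dx": 0,"dy": 0,"dz": 0,"yaw": 0},
    {"jaw": 0.0,"dx": 0,"dy": 0,"dz": 0,"yaw": 0},
    {"jaw": 0.0,"dx": 0,"dy": 0,"dz": 0,"yaw": 0},
    {"jaw": 0.0,"dx": 0,"dy": 0,"dz": 0,"yaw": 0},
    {"jaw": 0.0,"dx": 0,"dy": 0,"dz": 0,"yaw": 0}
  ],
  "grip_force": 30
}}

```text
t: 7.52
tool_pos: [0.5437, -0.364, 0.0177]
orientation: [0.149, 3.138, -0.0]
force: [0.3, 0.1, 1.3]
opening: 0.01
gripper_force: 30.0
```

>>> {"name": "carry_out", "arguments": {
  "moves": [
    {"jaw": 0.0,"dx": 0,"dy": 0,"dz": -0.02,"yaw": 0},
    {"jaw": 0.0,"dx": 0,"dy": 0,"dz": -0.055,"yaw": 0},
    {"jaw": 0.0,"dx": 0,"dy": 0,"dz": -0.055,"yaw": 0.035},
    {"jaw": 0.0,"dx": 0.0083,"dy": 0.0565,"dz": 0,"yaw": 0},
    {"jaw": 0.0,"dx": 0.0083,"dy": 0.0565,"dz": 0,"yaw": 0},
    {"jaw": 0.0,"dx": 0.0083,"dy": 0.0565,"dz": 0,"yaw": 0},
    {"jaw": 0.0,"dx": 0.0083,"dy": 0.0565,"dz": 0,"yaw": 0},
    {"jaw": 0.0,"dx": 0.0083,"dy": 0.0565,"dz": 0,"yaw": 0}
  ]
}}

```text
t: 8.52
tool_pos: [0.5389, -0.0767, 0.1491]
orientation: [0.204, 3.133, -0.0]
force: [0.1, 0.1, -0.9]
opening: 0.0098
gripper_force: 30.0
```

>>> {"name": "carry_out", "arguments": {
  "moves": [
    {"jaw": 0.0,"dx": 0.0083,"dy": 0.0565,"dz": 0,"yaw": 0},
    {"jaw": 0.0,"dx": 0.0083,"dy": 0.0565,"dz": 0,"yaw": 0},
    {"jaw": 0.0,"dx": 0.0083,"dy": 0.0565,"dz": 0,"yaw": 0},
    {"jaw": 0.0,"dx": 0.0083,"dy": 0.0565,"dz": 0,"yaw": 0},
    {"jaw": 0.0,"dx": 0.0083,"dy": 0.0565,"dz": 0,"yaw": 0},
    {"jaw": 0.0,"dx": 0,"dy": 0,"dz": 0.03,"yaw": 0},
    {"jaw": 0.0,"dx": 0,"dy": 0,"dz": 0,"yaw": 0},
    {"jaw": 0.0,"dx": 0,"dy": 0,"dz": 0,"yaw": 0}
  ]
}}

```text
t: 9.52
tool_pos: [0.5347, 0.2066, 0.1188]
orientation: [0.205, 3.134, 0.0]
force: [-0.6, 1.1, 0.1]
opening: 0.0103
gripper_force: 30.0
```

```bash
python3 - <<'E'
from h import *
for i in range(3):
    s=read_state();print(s['t'],s['tool_pos'],s['opening'],R.from_rotvec(s['orientation']).as_matrix().round(3)[0].tolist())
    if i==0: m=camera_model('wrist');save('wrist','w6',(210,140,340,240),6)
print(proj(m,[.5353,.2071,.07]))
E
```

```text
9.525 [0.53473892 0.20662829 0.11882384] 0.010303795672801359 [-0.991, 0.13, 0.001]
9.575 [0.53518666 0.20660076 0.11921476] 0.009483077777708787 [-0.991, 0.131, 0.002]
9.575 [0.53518666 0.20660076 0.11921476] 0.009483077777708787 [-0.991, 0.131, 0.002]
(np.float64(280.4426226151837), np.float64(217.32864332743574))
```

View pics/w6.png

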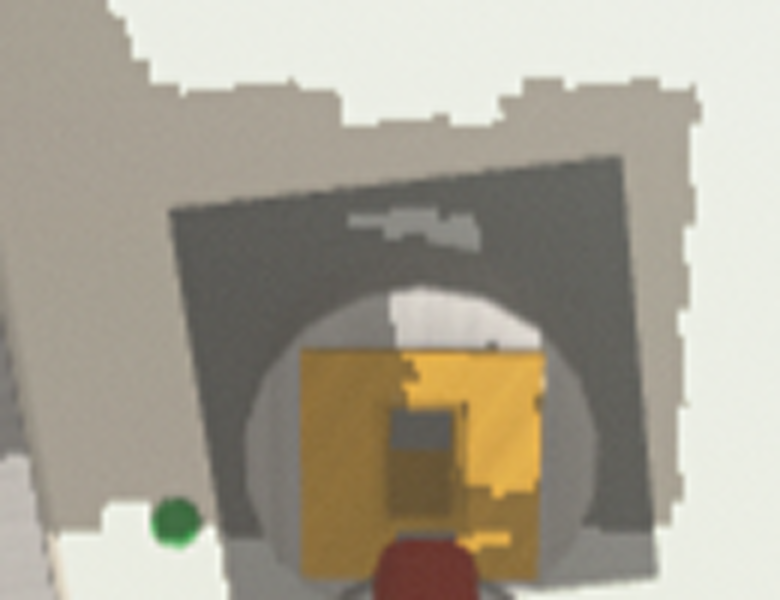

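```bash
python3 - <<'E'
from h import *
m=camera_model('wrist');s=read_state();T=np.array(s['tool_pos']);Rm=R.from_rotvec(s['orientation']).as_matrix()
f=lambda a,b,z:at(m,210+(a+.5)/6-.5,140+(b+.5)/6-.5,z)
L=lambda p:(Rm.T@(p-T)).round(4)
tip=.1189-.0045
for n,p in [('square',f(422,464,.07)),('slot',f(424,461,.07)),('handle front bottom',f(425.5,540,tip+.032)),('top est',f(425.5,560,tip+.047))]: print(n,p.round(4),L(p))
E
```

```text
square [0.5355 0.2066 0.07  ] [-0.0002  0.0001  0.0492]
slot [0.5351 0.207  0.07  ] [0.0002 0.0003 0.0492]
handle front bottom [0.5173 0.2095 0.1464] [ 0.018   0.0006 -0.0272]
top est [0.5134 0.21   0.1614] [ 0.0219  0.0006 -0.0422]
```

>>> {"name": "carry_out", "arguments": {
  "moves": [
    {"jaw": 0.0,"dx": 0,"dy": -0.0003,"dz": 0.03,"yaw": 0},
    {"jaw": 0.0,"dx": 0,"dy": 0,"dz": 0.012,"yaw": 0},
    {"jaw": 0.0,"dx": 0,"dy": 0,"dz": 0.006,"yaw": 0},
    {"jaw": 0.0,"dx": 0,"dy": 0,"dz": 0.006,"yaw": 0},
    {"jaw": 0.0,"dx": 0,"dy": 0,"dz": 0,"yaw": 0}
  ]
}}

```text
t: 10.2
tool_pos: [0.5353, 0.2067, 0.064]
orientation: [0.204, 3.133, 0.0]
force: [3.6, 0.5, -3.0]
opening: 0.0098
gripper_force: 30.0
```

>>> {"name": "carry_out", "arguments": {
  "moves": [
    {"jaw": 0.0,"dx": 0,"dy": 0,"dz": 0.006,"yaw": 0},
    {"jaw": 0.0,"dx": 0,"dy": 0,"dz": 0.006,"yaw": 0},
    {"jaw": 0.0,"dx": 0,"dy": 0,"dz": 0.003,"yaw": 0},
    {"jaw": 0.0,"dx": 0,"dy": 0,"dz": 0,"yaw": 0}
  ]
}}

```text
t: 10.7
tool_pos: [0.5353, 0.2068, 0.0484]
orientation: [0.204, 3.133, 0.0]
force: [7.4, -0.2, -1.8]
opening: 0.0096
gripper_force: 30.0
```

>>> {"name": "carry_out", "arguments": {
  "moves": [
    {"jaw": 0.0,"dx": -0.001,"dy": 0,"dz": 0.001,"yaw": 0},
    {"jaw": 0.0,"dx": 0,"dy": 0,"dz": 0.001,"yaw": 0},
    {"jaw": 0.0,"dx": 0,"dy": 0,"dz": 0.001,"yaw": 0},
    {"jaw": 0.0,"dx": 0,"dy": 0,"dz": 0,"yaw": 0}
  ]
}}

```text
t: 11.2
tool_pos: [0.5357, 0.2069, 0.0475]
orientation: [0.203, 3.134, 0.0]
force: [-5.5, -3.1, 17.0]
opening: 0.0101
gripper_force: 30.0
```

>>> {"name": "carry_out", "arguments": {
  "moves": [
    {"jaw": 0.0,"dx": 0.0005,"dy": 0,"dz": -0.0007,"yaw": 0.1},
    {"jaw": 0.0,"dx": 0,"dy": 0,"dz": 0,"yaw": 0.14},
    {"jaw": 0.0,"dx": 0,"dy": 0,"dz": 0,"yaw": 0.14},
    {"jaw": 0.0,"dx": 0,"dy": 0,"dz": 0,"yaw": 0.14},
    {"jaw": 0.0,"dx": 0,"dy": 0,"dz": 0,"yaw": 0.14},
    {"jaw": 0.0,"dx": 0,"dy": 0,"dz": 0,"yaw": 0.14},
    {"jaw": 0.0,"dx": 0,"dy": 0,"dz": 0,"yaw": 0.14},
    {"jaw": 0.0,"dx": 0,"dy": 0,"dz": 0,"yaw": 0.14}
  ]
}}

```text
t: 12.2
tool_pos: [0.5362, 0.2067, 0.0476]
orientation: [1.791, 2.578, 0.002]
force: [3.7, -2.8, 8.4]
opening: 0.0098
gripper_force: 30.0
```

```bash
python3 -c "
from h import *
s=read_state();print(s['t'],s['tool_pos'],s['force'],s['wrist_torque'],s['q'],R.from_rotvec(s['orientation']).as_matrix().round(3).tolist())"
```

```text
12.2 [0.53618362 0.20665958 0.04756731] [ 3.710676   -2.8262009   8.38582435] [-0.71833821 -0.66625004  0.08969555] [ 2.79271108e-01  1.64447801e-01  1.70460200e+00 -8.84048951e-04
  1.26991554e+00 -7.69299117e-02] [[-0.349, 0.937, 0.003], [0.937, 0.349, -0.0], [-0.001, 0.003, -1.0]]
```

>>> {"name": "carry_out", "arguments": {
  "moves": [
    {"jaw": 0.0,"dx": 0,"dy": 0,"dz": 0,"yaw": 0.08},
    {"jaw": 0.0,"dx": 0,"dy": 0,"dz": 0,"yaw": 0.08},
    {"jaw": 0.0,"dx": 0,"dy": 0,"dz": 0,"yaw": 0.05},
    {"jaw": 0.0,"dx": 0,"dy": 0,"dz": 0,"yaw": 0},
    {"jaw": 0.0,"dx": 0,"dy": 0,"dz": 0,"yaw": 0}
  ]
}}

```text
t: 12.82
tool_pos: [0.5364, 0.2067, 0.0476]
orientation: [2.046, 2.381, 0.003]
force: [4.1, -2.6, 7.4]
opening: 0.0102
gripper_force: 30.0
```

```bash
python3 -c "
from h import *
s=read_state();print(s['t'],s['tool_pos'],s['force'],s['wrist_torque'],R.from_rotvec(s['orientation']).as_matrix().round(3).tolist())"
```

```text
12.825 [0.53638444 0.20672701 0.04756861] [ 4.09108369 -2.61879209  7.40403569] [-0.55297526 -0.78501409  0.00354799] [[-0.15, 0.989, 0.003], [0.989, 0.15, 0.0], [-0.0, 0.003, -1.0]]
```

>>> {"name": "carry_out", "arguments": {
  "moves": [
    {"jaw": 0.0,"dx": 0,"dy": 0,"dz": 0,"yaw": 0.05},
    {"jaw": 0.0,"dx": 0,"dy": 0,"dz": 0,"yaw": 0.05},
    {"jaw": 0.0,"dx": 0,"dy": 0,"dz": 0,"yaw": 0}
  ]
}}

```text
t: 13.2
tool_pos: [0.5365, 0.2066, 0.0476]
orientation: [2.163, 2.275, 0.003]
force: [4.4, -2.1, 6.2]
opening: 0.0099
gripper_force: 30.2
```

```bash
python3 -c "
from h import *
for i in range(4):
    s=read_state();print(s['force'].round(1),s['wrist_torque'].round(3),np.arctan2(*R.from_rotvec(s['orientation']).as_matrix()[:2,1]));read_camera('wrist')"
```

```text
[ 4.4 -2.1  6.2] [-0.681 -0.845  0.304] 1.520113426841732
[ 4.1 -2.1  7.8] [-0.679 -0.79   0.372] 1.5196034007038335
[ 4.3 -2.   8.1] [-0.666 -0.84   0.292] 1.5195188475344354
[ 4.5 -2.8  6.2] [-0.727 -0.841  0.309] 1.5194354860936279
```

>>> {"name": "carry_out", "arguments": {
  "moves": [
    {"jaw": 0.06,"dx": 0,"dy": 0,"dz": 0,"yaw": 0},
    {"jaw": 0.06,"dx": 0,"dy": 0,"dz": 0,"yaw": 0},
    {"jaw": 0.06,"dx": 0,"dy": 0,"dz": 0,"yaw": 0},
    {"jaw": 0.06,"dx": 0,"dy": 0,"dz": 0,"yaw": 0},
    {"jaw": 0.06,"dx": 0,"dy": 0,"dz": -0.03,"yaw": 0},
    {"jaw": 0.06,"dx": 0,"dy": 0,"dz": -0.06,"yaw": 0},
    {"jaw": 0.06,"dx": 0,"dy": 0,"dz": -0.06,"yaw": 0},
    {"jaw": 0.06,"dx": 0,"dy": 0,"dz": 0,"yaw": 0}
  ]
}}

```text
t: 14.4
tool_pos: [0.5383, 0.2079, 0.2031]
orientation: [2.16, 2.273, 0.015]
force: [1.6, 0.8, -1.1]
opening: 0.0602
gripper_force: 0.0
```

```bash
python3 - <<'E'
from h import *
s=read_state();print(s['t'],s['tool_pos'],s['opening'],s['q'].round(2))
m=camera_model('wrist');u,v=map(int,proj(m,[.536,.207,.09]));print(u,v)
a=read_camera('wrist');np.save('pics/w7.npy',a)
a=cv2.resize(a[v-45:v+45,u-55:u+55],None,fx=5,fy=5,interpolation=cv2.INTER_CUBIC)
cv2.imwrite('pics/w7.png',a[:,:,::-1])
# red handle mask, top-face axis at z=.104
H=cv2.cvtColor(np.load('pics/w7.npy'),cv2.COLOR_RGB2HSV);k=((H[...,0]<6)|(H[...,0]>174))&(H[...,1]>150)&(H[...,2]>50)
k[:v-45]=0;k[v+45:]=0;k[:,:u-55]=0;k[:,u+55:]=0
n,l,st,c=cv2.connectedComponentsWithStats(k.astype(np.uint8));i=1+st[1:,4].argmax();ys,xs=np.where(l==i)
print(st[i],cv2.minAreaRect(np.c_[xs,ys].astype(np.float32)))
b=cv2.boxPoints(cv2.minAreaRect(np.c_[xs,ys].astype(np.float32)));print([at(m,*p,.104)[:2].round(4).tolist() for p in b])
E
```

```text
14.4 [0.53830966 0.20791681 0.20310952] 0.060187991604572 [0.28 0.05 1.54 0.   1.54 0.23]
278 197
[272 183  12  33 277] ((277.243896484375, 199.19512939453125), (32.46687316894531, 8.613659858703613), 83.6598129272461)
[[0.5277, 0.2245], [0.5361, 0.2258], [0.5414, 0.1924], [0.5327, 0.191]]
```

View pics/w7.png

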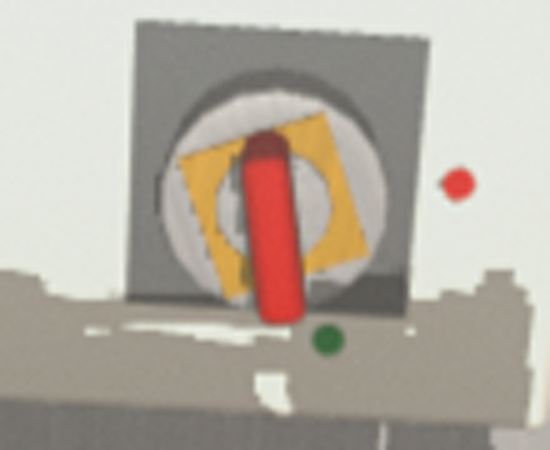

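>>> {"name": "carry_out", "arguments": {
  "moves": [
    {"jaw": 0.06,"dx": -0.0543,"dy": 0.0034,"dz": 0,"yaw": 0},
    {"jaw": 0.06,"dx": -0.0543,"dy": 0.0034,"dz": 0,"yaw": 0},
    {"jaw": 0.06,"dx": -0.0543,"dy": 0.0034,"dz": 0,"yaw": 0},
    {"jaw": 0.06,"dx": -0.0543,"dy": 0.0034,"dz": 0,"yaw": 0},
    {"jaw": 0.06,"dx": -0.0543,"dy": 0.0034,"dz": 0,"yaw": 0},
    {"jaw": 0.06,"dx": -0.0543,"dy": 0.0034,"dz": 0,"yaw": 0},
    {"jaw": 0.06,"dx": -0.0543,"dy": 0.0034,"dz": 0,"yaw": 0},
    {"jaw": 0.06,"dx": 0,"dy": 0,"dz": 0,"yaw": 0}
  ]
}}

```text
t: 15.45
tool_pos: [0.5764, -0.1749, 0.1932]
orientation: [-2.167, -2.27, 0.004]
force: [0.4, -0.3, -0.5]
opening: 0.06
gripper_force: 0.0
```

```bash
cat > tag.py <<'E'
from h import *
from scipy.optimize import least_squares
s=read_state();T=np.array(s['tool_pos']);Rm=R.from_rotvec(s['orientation']).as_matrix();print(s['t'],T,s['opening'],'cw',np.arctan2(*Rm[:2,1]))
m=camera_model('wrist');a=read_camera('wrist');H=cv2.cvtColor(a,cv2.COLOR_RGB2HSV)
def comp(lo,hi,z,ref):
    k=((H[...,0]>=lo)&(H[...,0]<=hi)&(H[...,1]>120)&(H[...,2]>60)).astype(np.uint8)
    n,l,st,c=cv2.connectedComponentsWithStats(k);u=proj(m,ref)
    i=1+min(range(n-1),key=lambda j:np.hypot(*(c[j+1]-u)) if st[j+1,4]>150 else 1e9)
    ys,xs=np.where(l==i);P=np.array([at(m,x,y,z)[:2] for x,y in zip(xs,ys)])
    r=cv2.minAreaRect(((P-ref[:2])*1000).astype(np.float32));b=cv2.boxPoints(r)/1000+np.array(ref[:2])
    print(st[i],'c',b.mean(0).round(4),'size',np.round(r[1],1));
    e=max([(b[1]-b[0]),(b[2]-b[1])],key=np.linalg.norm);print(' long axis deg',np.degrees(np.arctan2(e[1],e[0]))%180)
comp(20,35,.032,[.581,-.17,.032]);comp(100,125,.006,[.581,-.17,.006])
E
python3 tag.py
```

```text
15.45 [ 0.57635211 -0.17489428  0.19322058] 0.05995692011331261 cw 1.5244359143928525
[280 155  17  50 549] c [ 0.5822 -0.1679] size [60.  13.3]
 long axis deg 85.23989915065039
[ 264  141   49   70 2048] c [ 0.5824 -0.1694] size [84.7 52.7]
 long axis deg 85.1086866448935
```

>>> {"name": "carry_out", "arguments": {
  "moves": [
    {"jaw": 0.06,"dx": 0,"dy": 0,"dz": 0,"yaw": 0.131},
    {"jaw": 0.06,"dx": 0.0065,"dy": 0.0053,"dz": 0.03,"yaw": 0},
    {"jaw": 0.06,"dx": 0,"dy": 0,"dz": 0.05,"yaw": 0},
    {"jaw": 0.06,"dx": 0,"dy": 0,"dz": 0.03,"yaw": 0},
    {"jaw": 0.06,"dx": 0,"dy": 0,"dz": 0,"yaw": 0},
    {"jaw": 0.06,"dx": 0,"dy": 0,"dz": 0,"yaw": 0}
  ]
}}

```text
t: 16.25
tool_pos: [0.5843, -0.1648, 0.0872]
orientation: [2.307, 2.131, 0.001]
force: [0.3, -0.2, 0.1]
opening: 0.06
gripper_force: 0.0
```

```bash
python3 tag.py
```

```text
16.25 [ 0.58425761 -0.16481353  0.08723231] 0.06003537823275449 cw 1.6498193759474167
[ 274  182   15   68 1000] c [ 0.583  -0.1677] size [61.9 12.6]
 long axis deg 85.07498168389618
[ 253  166   57   85 3542] c [ 0.5826 -0.1696] size [84.4 52.8]
 long axis deg 85.05938777832925
```

>>> {"name": "carry_out", "arguments": {
  "moves": [
    {"jaw": 0.05,"dx": -0.004,"dy": -0.0013,"dz": 0.03,"yaw": 0.005},
    {"jaw": 0.05,"dx": 0,"dy": 0,"dz": 0.03,"yaw": 0},
    {"jaw": 0.05,"dx": 0,"dy": 0,"dz": 0.025,"yaw": 0},
    {"jaw": 0.05,"dx": 0,"dy": 0,"dz": 0.012,"yaw": 0},
    {"jaw": 0.05,"dx": 0,"dy": 0,"dz": 0,"yaw": 0}
  ]
}}

```text
t: 16.92
tool_pos: [0.5823, -0.1694, -0.0104]
orientation: [2.314, 2.125, 0.0]
force: [0.3, -0.6, 0.5]
opening: 0.0501
gripper_force: 0.0
```

>>> {"name": "carry_out", "arguments": {
  "moves": [
    {"jaw": 0.05,"dx": 0,"dy": 0,"dz": 0.005,"yaw": 0},
    {"jaw": 0.05,"dx": 0,"dy": 0,"dz": 0.004,"yaw": 0},
    {"jaw": 0.05,"dx": 0,"dy": 0,"dz": 0,"yaw": 0}
  ]
}}

```text
t: 17.3
tool_pos: [0.5821, -0.1694, -0.0199]
orientation: [-2.314, -2.125, 0.0]
force: [1.2, -0.5, 0.0]
opening: 0.0499
gripper_force: 0.0
```

>>> {"name": "carry_out", "arguments": {
  "moves": [
    {"jaw": 0.0,"dx": 0,"dy": 0,"dz": 0,"yaw": 0},
    {"jaw": 0.0,"dx": 0,"dy": 0,"dz": 0,"yaw": 0},
    {"jaw": 0.0,"dx": 0,"dy": 0,"dz": 0,"yaw": 0},
    {"jaw": 0.0,"dx": 0,"dy": 0,"dz": 0,"yaw": 0},
    {"jaw": 0.0,"dx": 0,"dy": 0,"dz": 0,"yaw": 0},
    {"jaw": 0.0,"dx": 0,"dy": 0,"dz": 0,"yaw": 0}
  ],
  "grip_force": 30
}}

```text
t: 18.05
tool_pos: [0.5822, -0.1695, -0.0198]
orientation: [2.314, 2.125, 0.0]
force: [-0.4, -0.4, 0.4]
opening: 0.0139
gripper_force: 30.0
```

>>> {"name": "carry_out", "arguments": {
  "moves": [
    {"jaw": 0.0,"dx": 0,"dy": 0,"dz": -0.025,"yaw": 0},
    {"jaw": 0.0,"dx": 0,"dy": 0,"dz": -0.045,"yaw": 0},
    {"jaw": 0.0,"dx": 0,"dy": 0,"dz": -0.045,"yaw": 0},
    {"jaw": 0.0,"dx": 0,"dy": 0,"dz": -0.045,"yaw": -0.08},
    {"jaw": 0.0,"dx": 0,"dy": 0,"dz": 0,"yaw": 0}
  ]
}}

```text
t: 18.68
tool_pos: [0.5851, -0.1706, 0.1455]
orientation: [2.221, 2.211, 0.005]
force: [1.0, 0.1, -1.1]
opening: 0.0135
gripper_force: 30.0
```

>>> {"name": "carry_out", "arguments": {
  "moves": [
    {"jaw": 0.0,"dx": 0.04,"dy": -0.004,"dz": 0,"yaw": 0},
    {"jaw": 0.0,"dx": 0.05,"dy": -0.005,"dz": 0,"yaw": 0},
    {"jaw": 0.0,"dx": 0.055,"dy": -0.005,"dz": 0,"yaw": 0},
    {"jaw": 0.0,"dx": 0.055,"dy": -0.005,"dz": 0,"yaw": 0},
    {"jaw": 0.0,"dx": 0.055,"dy": -0.005,"dz": 0,"yaw": 0},
    {"jaw": 0.0,"dx": 0.055,"dy": -0.005,"dz": 0,"yaw": 0},
    {"jaw": 0.0,"dx": 0.055,"dy": -0.005,"dz": 0,"yaw": 0},
    {"jaw": 0.0,"dx": 0.055,"dy": -0.005,"dz": 0,"yaw": 0}
  ]
}}

```text
t: 19.68
tool_pos: [0.544, 0.2522, 0.1385]
orientation: [-2.227, -2.215, 0.003]
force: [0.7, -0.8, -0.5]
opening: 0.0138
gripper_force: 30.0
```

>>> {"name": "carry_out", "arguments": {
  "moves": [
    {"jaw": 0.0,"dx": 0.05,"dy": -0.005,"dz": 0,"yaw": 0},
    {"jaw": 0.0,"dx": 0.0365,"dy": -0.004,"dz": 0,"yaw": 0},
    {"jaw": 0.0,"dx": 0,"dy": 0,"dz": 0,"yaw": 0},
    {"jaw": 0.0,"dx": 0,"dy": 0,"dz": 0,"yaw": 0}
  ]
}}

```text
t: 20.18
tool_pos: [0.536, 0.3365, 0.1387]
orientation: [-2.227, -2.216, 0.004]
force: [-0.6, -0.3, -0.8]
opening: 0.0133
gripper_force: 30.0
```

```bash
sed -i 's/^comp(20.*$//' tag.py; cat >> tag.py <<'E'
z=T[2]+.0197
comp(20,35,z+.032,[T[0],T[1],z+.032]);comp(100,125,z+.006,[T[0],T[1],z+.006])
cv2.imwrite('pics/t.png',a[:,:,::-1])
E
python3 tag.py
```

```text
20.175 [0.53604764 0.33645496 0.13872401] 0.013340756737839748 cw 1.5758541387388425
[ 266  213   31  111 2747] c [0.5348 0.3392] size [66.4 17.2]
 long axis deg 89.7390205468652
[ 236  144   90  119 5897] c [0.5345 0.3679] size [72.9 52.9]
 long axis deg 89.95980780095461
```

>>> {"name": "carry_out", "arguments": {
  "moves": [
    {"jaw": 0.0,"dx": 0.0005,"dy": 0.001,"dz": 0.03,"yaw": 0},
    {"jaw": 0.0,"dx": 0,"dy": 0,"dz": 0.035,"yaw": 0},
    {"jaw": 0.0,"dx": 0,"dy": 0,"dz": 0.02,"yaw": 0},
    {"jaw": 0.0,"dx": 0,"dy": 0,"dz": 0.011,"yaw": 0},
    {"jaw": 0.0,"dx": 0,"dy": 0,"dz": 0,"yaw": 0},
    {"jaw": 0.0,"dx": 0,"dy": 0,"dz": 0,"yaw": 0},
    {"jaw": 0.0,"dx": 0,"dy": 0,"dz": 0,"yaw": 0}
  ]
}}

```text
t: 21.1
tool_pos: [0.5385, 0.3384, 0.0456]
orientation: [2.226, 2.216, 0.003]
force: [0.0, -0.3, -0.6]
opening: 0.0137
gripper_force: 30.0
```

```bash
python3 - <<'E'
from h import *
for i in range(3):
    s=read_state();print(s['t'],s['tool_pos'],s['force'],s['gripper_force'])
    a=read_camera(['side','wrist','top'][i])
    if i==0: A=cv2.resize(a[110:210,180:290],None,fx=3.5,fy=3.5,interpolation=2)
    if i==1: B=cv2.resize(a,(467,350))
cv2.imwrite('pics/fin.png',np.hstack([A,B])[:,:760,::-1])
E
```

```text
21.1 [0.53853357 0.33835605 0.04558991] [ 0.04626739 -0.29033921 -0.61054778] 29.999891817569733
21.15 [0.53834904 0.33827617 0.04534914] [ 0.09855953  0.91965642 -0.04078601] 29.999822974205017
21.2 [0.53817847 0.33820079 0.04510531] [-0.62456051 -0.2089643  -0.20178387] 29.999822080135345
```

>>> {"name": "carry_out", "arguments": {
  "moves": [
    {"jaw": 0.0,"dx": 0,"dy": 0,"dz": 0.001,"yaw": 0},
    {"jaw": 0.0,"dx": 0,"dy": 0,"dz": 0,"yaw": 0},
    {"jaw": 0.0,"dx": 0,"dy": 0,"dz": 0,"yaw": 0},
    {"jaw": 0.0,"dx": 0,"dy": 0,"dz": 0,"yaw": 0},
    {"jaw": 0.0,"dx": 0,"dy": 0,"dz": 0,"yaw": 0},
    {"jaw": 0.0,"dx": 0,"dy": 0,"dz": 0,"yaw": 0},
    {"jaw": 0.0,"dx": 0,"dy": 0,"dz": 0,"yaw": 0},
    {"jaw": 0.0,"dx": 0,"dy": 0,"dz": 0,"yaw": 0}
  ]
}}

```text
t: 22.25
tool_pos: [0.5376, 0.3378, 0.0431]
orientation: [-2.227, -2.216, 0.0]
force: [0.5, 0.5, -0.7]
opening: 0.0137
gripper_force: 30.0
```

```bash
python3 tag.py; python3 - <<'E'
from h import *
# key check from wrist: red handle; plate row profile
a=cv2.imread('pics/t.png')[:,:,::-1];H=cv2.cvtColor(a,cv2.COLOR_RGB2HSV);m=camera_model('wrist')
print('key expected',proj(m,[.536,.207,.104]))
k=(((H[...,0]<6)|(H[...,0]>174))&(H[...,1]>150)&(H[...,2]>50)).astype(np.uint8)
n,l,st,c=cv2.connectedComponentsWithStats(k)
for i in range(1,n):
    if st[i,4]>60: print('red',st[i],c[i].round(1),at(m,*c[i],.095).round(4))
b=((H[...,0]>=100)&(H[...,0]<=125)&(H[...,1]>120)&(H[...,2]>60))
T=read_state()['tool_pos']
for y in range(120,300,15):
    xs=np.where(b[y])[0]
    if len(xs): print(y,xs.min(),xs.max(),len(xs),at(m,xs.min(),y,T[2]+.0257)[:2].round(4),at(m,xs.max(),y,T[2]+.0257)[:2].round(4))
E
```

```text
22.25 [0.53761692 0.33780743 0.04313019] 0.013680233837354545 cw 1.575788161932445
[ 268  213   26  109 2693] c [0.536  0.3411] size [65.  13.8]
 long axis deg 89.67156944284503
[ 221  160  123  133 8811] c [0.5366 0.354 ] size [85.6 69.3]
 long axis deg 89.3825961954789
key expected (np.float64(281.71904272010016), np.float64(465.4418733103132))
165 222 342 121 [0.503 0.394] [0.5713 0.3936]
180 222 341 25 [0.5025 0.3853] [0.5712 0.3849]
195 223 340 115 [0.5025 0.3764] [0.5711 0.376 ]
210 224 339 114 [0.5025 0.3671] [0.5709 0.3667]
225 225 338 86 [0.5025 0.3576] [0.5708 0.3572]
240 226 337 82 [0.5026 0.3478] [0.5707 0.3474]
255 226 336 33 [0.502  0.3377] [0.5706 0.3373]
270 227 335 20 [0.502  0.3272] [0.5704 0.3268]
285 228 334 6 [0.502  0.3164] [0.5703 0.3161]
```

```bash
python3 -c "
from plant import *
print(close_job())"
```

```text
the job is handed in; nothing more can be done
None
```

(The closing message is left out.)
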